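# Hook the return spring of a dosing gate back onto its anchor post

### The job

Take the orange spring puller from its blue holder, hook its tip in the eye of the red spring end on the dosing gate, stretch the spring and swing it across so that its open hook catches the brass anchor post, and let it seat gently: feel for the post, do not over-stretch the spring, press hard on the post or let the spring snap back. Then stand the puller back in its holder and let go; touch the gate, post and spring only with the puller, and leave the other things on the table alone.

Things in the scene. Friction and masses are not known exactly. Their poses are not given: they have to be found in the camera images.
- puller_grip (a point): Centre of the puller's orange handle, a block 34 (its x) x 18 (its y) x 44 mm (z, up). The round collar (30 mm across, 3 mm thick) under the handle has its underside 25 mm below this point, the tip is 59 mm below. It starts upright in the holder at a random yaw. Grip the faces 18 mm apart, firmly (about 50 N): under the spring's pull the puller may tilt a little in the grip.
- puller: The whole puller, about 120 g: handle, collar, then a 6 mm round steel shaft that ends in a flat round button 10 mm across, 4 mm high. Origin at the centre of the button's underside, z along the shaft up to the handle, x along the handle's 34 mm side.
- puller_tip (a point): Centre of the underside of the puller's button (its lowest point).
- holder: Blue block 76 x 76 x 45 mm, fixed; origin at the centre of its underside. A vertical square through hole 19 mm wide runs through its middle. The puller stands in it with the shaft in the hole and the collar resting on the top, so that the button's underside is 11 mm over the table.
- gate: The dosing gate, fixed: a steel plate 110 (x) x 235 (y) x 20 mm with a round chute at its -y end; origin at the table level. Its y axis is the line in which the spring works: the anchor is on the +y side of the pivot.
- spring_pivot (a point): Pivot of the spring's fixed end, in the plane the spring moves in (55 mm above the table, 35 mm above the gate's plate). The spring swings freely about the vertical axis here; it starts swung from the gate's +y axis 0.45 to 0.6 rad towards the gate's +x side. Spring axis: from here to the eye. The spring end cannot move up or down.
- eye (a point): Centre of the round eye (16 mm inside, of 5 mm red bar) at the outer end of the spring; unstretched it is 98.5 mm from the pivot. The puller's button goes in from above until its underside is about 11 mm below this point; it is taken out straight up once the shaft is back at the eye's middle, free of load, as the button catches under the bar.
- spring_end: The red spring end, hook and eye in one; its y is the spring axis outwards, z up. Inside the eye lie, in one plane, a cross bar (10.5 mm from the eye's centre) and, 9 mm off the axis, a stem (+x side) and a 9 mm barb turned back to the pivot (-x side). The post goes in past the barb from the -x side when 26 to 36 mm from the eye's centre; let back, the cross bar rests on it, 17 mm from the eye.
- spring_stretch (a joint): Stretch of the spring in m, 0 at rest. Pull = 0.8 N + 180 N per m of stretch. Spoiled beyond 0.045 (9 N). Hooked on the post it stays at 0.018 to 0.025; the hook gets past the post at 0.027 to 0.033, and 0.034 to 0.037 (about 7 N) suits any place of the post.
- anchor_block: Aluminium block 96 (x) x 26 (y) x 14 mm, fixed on the gate's plate; origin under its middle, axes nearly those of the gate. A slot runs along its x. In it stands the brass anchor post, 8 mm thick, its 15 mm head up to 66 mm above the table (11 mm above the spring's plane).
- slot_middle (a point): Middle of the anchor block's slot at the height of the spring's plane. The post is clamped upright in the slot, up to 20 mm to either side of here along the block's x; where exactly is not measured. As the stretched hook swings to the gate's -x side its stem meets the post, felt as a side force; more than 8 N on the post bends it.
- scale: White scale with steel pan, bystander.
- screwdriver: Screwdriver, bystander.
- bush: Brass ring 38 mm across, bystander.
- bowl: Steel bowl 110 mm across, bystander.
- jar: Green glass jar 66 mm across, 100 mm high, bystander.
- carton: White carton 70 x 100 x 130 mm, bystander.
- wrench: Steel wrench, bystander.
- spare_puck: Grey plastic disc 44 mm across, bystander.
There are look-alikes about, which are no part of the job. What is shaped like the puller but turquoise is not meant. There is more than one size of the holder; the job needs the smaller.

How it is judged (in metres and radians):
On the way, in this order (a step that is already met when the one before it is completed fails the run):
1. with the puller in the eye, the spring is stretched out past the post (more than 24 mm, pulled with more than 3 N) (value of joint spring_stretch above 0.024 m and contact force between puller and spring_end above 3 N), for 0.1 s.
2. the hook hangs on the anchor post under the spring's pull, free of the puller (value of joint spring_stretch between 0.013 and 0.028 m and contact force between spring_end and anchor_block above 2.5 N and contact force between puller and spring_end below 0.2 N), for 0.3 s.
At the end, for the whole second after the job is handed in: The hook hangs on the anchor post, the spring stretched 13 to 28 mm and pulling on the post with more than 2.5 N; the puller stands at rest in the holder's hole, upright within 0.1 rad, its collar down on the block (tip within 10 mm of the hole's axis and under 16 mm above the table), let go (value of joint spring_stretch between 0.013 and 0.028 m and contact force between spring_end and anchor_block above 2.5 N and horizontal distance between puller_tip and holder below 0.01 m and z of puller_tip in the frame of holder below 0.016 m and angle between puller's own z axis and vertical below 0.1 rad and linear speed of puller below 0.02 m/s); the robot touches nothing.
It fails at once if the spring is over-stretched (more than 45 mm) or the puller bears on its end with more than 16 N (value of joint spring_stretch above 0.045 m or contact force between puller and spring_end above 16 N).
It fails at once if the post is pressed with more than 8 N (contact force between spring_end and anchor_block above 8 N).
It fails at once if the spring snaps back (faster than 0.2 m/s) (velocity of joint spring_stretch below -0.2 m/s).
It fails at once if gripper or arm touches the spring end, gate or anchor block (contact force between any of the fingers, the arm and spring_end above 1 N or contact force between any of the fingers, the arm and gate above 1 N or contact force between any of the fingers, the arm and anchor_block above 1 N).
It fails at once if another thing on the table is moved more than 20 mm (distance of any of screwdriver, bush, bowl, jar, carton, wrench, spare_puck from where it was at the start of the episode above 0.02 m).
It also fails if it takes over 72 s, if anything falls off the work surface, if the arm or the gripper's body presses on something with over 40 N, if the wrist force passes 120 N, or if a joint passes its speed limit or range.

### The arm

A 6-joint arm with a two-finger parallel gripper is mounted at the origin on the work surface. World frame = base frame: x ahead of the robot, y to its left, z up, the work surface at z = 0. Lengths are in mm, angles in rad, forces in N, time in s.
With the tool pointing down it reaches from about 300 to 775 mm from the base axis. Payload 14.6 kg.
Tool frame: the origin (TCP) lies midway between the tips of the shut fingers; the grasp point (between the pads) lies 19 mm behind it (manip.hold_point_z is the distance from the TCP to the grasp point, in mm); z points along the fingers, y is the direction in which the jaws open and shut (so a half turn about z gives the same grasp; the last joint's range is limited). The gripper opens to 94 mm and grips with 3 to 60 N. Pads are 16 mm wide; open, the fingers measure 119 mm over their backs; the gripper's body (75 mm by 177 mm) begins 78 mm behind the grasp point.
Start: joints at [-1.313, 0.3, 1.521, -0, 1.321, -0.067], TCP at [175.508, -521.235, 205.446] pointing down, gripper open.
Joint ranges: [-3.03, 3.03], [-0.79, 2.21], [0.23, 2.52], [-1.04, 4.18], [0, 3.07], [-2.55, 2.55]. Speed limits (rad/s): [2.22, 2.22, 2.57, 3.14, 3.14, 3.14].

### API

Orientations are given as [roll, pitch, yaw] about the fixed x, y, z axes, in that order (R = Rz(yaw) Ry(pitch) Rx(roll)).
In Python, from cell import manip gives the robot as it stands.
- The arm moves only by the shell command python3 -m crank 'ROWS' [OPENING] [FORCE]. ROWS is JSON, a list of rows, each an object with "offset": the shift along the world's x, y, z in m, a list of three; "spin": the turn about the world's z in degrees. In form: [{"offset": [dx, dy, dz], "spin": spin}, ...]. A call has exactly 8 rows; each row is the pose to reach, as a shift and turn from the pose measured when the call began; what a row does not reach only later rows make up. A row lasts 1/12 s, in which the tool goes at most 41.7 mm and 7.16 degrees, less where a joint would pass 70% of its speed; a pose out of reach is approached as far as the arm can. A call with a gripper value outside its range is refused whole. OPENING is the opening, from 0 (shut) to 1 (fully open), set as the call begins (- or left out, the last holds). The fingers move at their own pace and stop on an object; FORCE is the grip in N (left out, the last holds). Time passes only in rows, so rows that repeat a pose let the fingers close, or fill a call up. It gives the time, the measured TCP pose, the force and the opening at its end, in the units of the state.
- manip.read_state(): the state, without advancing time (a new reading comes with each control period).
- manip.camera(name): name is "scene" or "top" or "wrist"; returns a dict with "pixels" (384x512x3 uint8, red, green, blue), "fx", "fy", "cx", "cy" (pixels), "extrinsics" (4x4, takes a point from world to camera coordinates); the wrist camera has in their place "hand_eye" (4x4, takes a point from camera to tool coordinates, whose origin is the TCP and whose axes are the flange's). Camera axes: x right, y down, z forward; pixel columns grow to the right and rows downward; lengths in mm; the calibration is good to about 2 mm. The wrist camera is an equidistant fisheye: a pixel r from the principal point sees the ray r / f radians off the axis. A picture is of the moment at which its call begins: read the wrist's pose just before it. There is no depth.
- manip.sign_off(): hands the job in, once; it reports no verdict.
Trained networks look in a picture, given as the dict that the camera call returned (one of the last four; its "shot" number tells which), for a name from the list of things; names that differ only in an ending like _2 or _b are one class to them, and where a whole thing is asked for, a point or a joint stands for the part that bears it (a point fixed in the world has none). Each returns a list of dicts, best first, with "conf" (0 to 1); they miss things now and then, are a little off and sometimes report something else, mostly with a low value. They report only what shows in the picture. A call takes as long as a camera call. They do not tell look-alikes from the thing itself.
- manip.search_frame(picture, name): "location" ([x, y, z] in mm, in world coordinates, good to about 4 mm: the middle of the surface that is visible of it).
- manip.masks_of(picture, name): "mask" (384x512 bool, what is visible of it).
The state is a dict: "clock": time; "joints": joint angles; "qd": joint speeds; "effort": joint torques, N m; "eef_pos": TCP position; "eef_rot": TCP orientation; "wrist_force": force on the tool from outside, world axes, zero at the start; "moment": the same for the moment, N m; "finger_gap": finger opening in mm.
Only numpy, scipy, OpenCV 4.12 (cv2) and the standard library are available. Lean on these libraries where they do the work, as an engineer would, in place of code of your own. Each camera call takes 0.05 s, during which the arm holds its last target. There are 200 camera calls.

## Working session

There is one attempt and no reset: what is moved stays moved. The work goes in short steps, Python scripts to look and compute and a shell command to move; the robot and the scene stay as the last step left them, time stands still between calls to the robot, and variables do not carry over. Pictures are saved under pics/ and viewed, about 8 in all and at most 12, crops included, and the job is handed in when it is done.

```bash
ls; mkdir -p pics; cat > h.py <<'E'
import numpy as np, cv2
from cell import manip
def save(p,n): cv2.imwrite('pics/'+n,p['pixels'][:,:,::-1])
def proj(p,X):
    c=p['extrinsics']@np.append(X,1); return np.array([p['fx']*c[0]/c[2]+p['cx'],p['fy']*c[1]/c[2]+p['cy']])
def atz(p,u,v,z):
    E=p['extrinsics'];R=E[:3,:3];t=E[:3,3];o=-R.T@t
    d=R.T@np.array([(u-p['cx'])/p['fx'],(v-p['cy'])/p['fy'],1]); return o+d*(z-o[2])/d[2]
E
python3 - <<'E'
from h import *
a=manip.camera('scene');b=manip.camera('top')
im=np.hstack([a['pixels'],b['pixels']]);
save(a,'s0.png');save(b,'t0.png')
np.save('t0.npy',b['pixels'])
for p,n in((a,'scene'),(b,'top')):
    print(n,p['fx'],p['cx'],p['cy'],(-p['extrinsics'][:3,:3].T@p['extrinsics'][:3,3]).round())
    for k in ['puller_grip','puller','holder','gate','spring_pivot','eye','spring_end','anchor_block','slot_middle']:
        for d in manip.search_frame(p,k)[:3]: print(k,np.round(d['location'],1),round(d['conf'],2),proj(p,d['location']).round())
print(manip.read_state())
E
```

```text
pics
scene 360.12506985351206 260.79776832301724 196.039277689487 [1042.  408.  748.]
puller_grip [507.6 273.3  81.6] 0.62 [376. 251.]
puller_grip [469.5 165.2  64. ] 0.6 [345. 221.]
puller [564.  -68.3  52.4] 0.73 [252. 196.]
puller [511.9 270.5  78.5] 0.69 [374. 252.]
puller [472.6 166.9  64.9] 0.57 [345. 222.]
holder [518.6 279.5  41.8] 0.95 [372. 265.]
holder [369.1 254.4  66.8] 0.91 [397. 218.]
holder [565.2 -68.1  55.7] 0.64 [251. 195.]
gate [ 556.6 -132.2   18.9] 0.59 [238. 191.]
spring_pivot [ 554.8 -130.    14.2] 0.89 [239. 193.]
eye [511.9 272.3  79.9] 0.7 [375. 252.]
eye [562.8 -74.2  56.1] 0.42 [250. 194.]
spring_end [560.9 -69.1  56.8] 0.55 [252. 194.]
anchor_block [530.4 -53.2  32.3] 0.68 [264. 198.]
slot_middle [531.2 -54.8  37.6] 0.61 [264. 196.]
top 352.21039015776773 261.946934729866 190.85758044709206 [ 501.  -39. 1176.]
puller_grip [463.6 158.2  79.3] 0.44 [199. 213.]
puller_grip [752.2  13.9 132.9] 0.35 [247. 118.]
puller [464.3 161.3  80.6] 0.6 [198. 213.]
puller [557.6 -77.9  56.7] 0.6 [276. 185.]
puller [498.1 265.8  90.5] 0.51 [164. 201.]
holder [502.8 264.3 
[... 335 characters left out ...]
.8] 0.47 [270. 199.]
{'clock': 1.0, 'joints': array([-1.31261656e+00,  2.99900925e-01,  1.52099631e+00,  3.98139731e-06,
        1.32068392e+00, -6.65753448e-02]), 'qd': array([ 1.33907554e-04, -6.12246528e-05, -8.51477225e-04,  1.05306885e-04,
       -4.43285694e-04,  4.16212670e-04]), 'effort': array([ 2.99157791e-04, -5.31654596e+01, -3.52916193e+01,  7.09237461e-02,
        2.11922434e-02,  1.44353504e-05]), 'eef_pos': array([ 175.50227152, -521.24344335,  205.44663592]), 'eef_rot': array([ 3.14158092e+00, -3.08372656e-06,  3.24754131e-01]), 'wrist_force': array([ 0.18603208, -0.9349867 ,  0.11624564]), 'moment': array([0.01288787, 0.02139193, 0.02176733]), 'finger_gap': 94.068344085114}
```

View pics/t0.png

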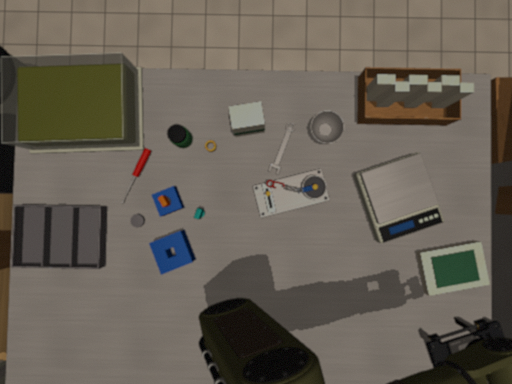

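View pics/s0.png

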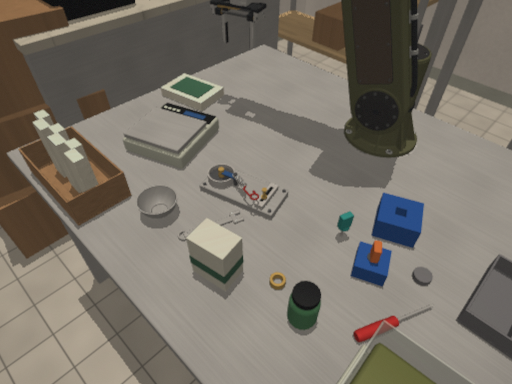

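Candidates: the orange puller in the small blue block (top 167,201; scene 374,255), the turquoise look-alike (top 199,213) and the larger, empty blue block (top 172,252). The orange puller and the small block fit the description. I'll confirm this in one crop, together with the gate.

```bash
python3 - <<'E'
from h import *
a=cv2.imread('pics/s0.png');b=cv2.imread('pics/t0.png')
r=lambda i,x,y,w,h:cv2.resize(i[y:y+h,x:x+w],(400,300),interpolation=cv2.INTER_CUBIC)
cv2.imwrite('pics/c1.png',np.vstack([np.hstack([r(a,320,190,120,90),r(b,140,175,100,75)]),np.hstack([r(a,190,155,112,84),r(b,245,160,88,66)])]))
E
```

```text
(no output)
```

View pics/c1.png

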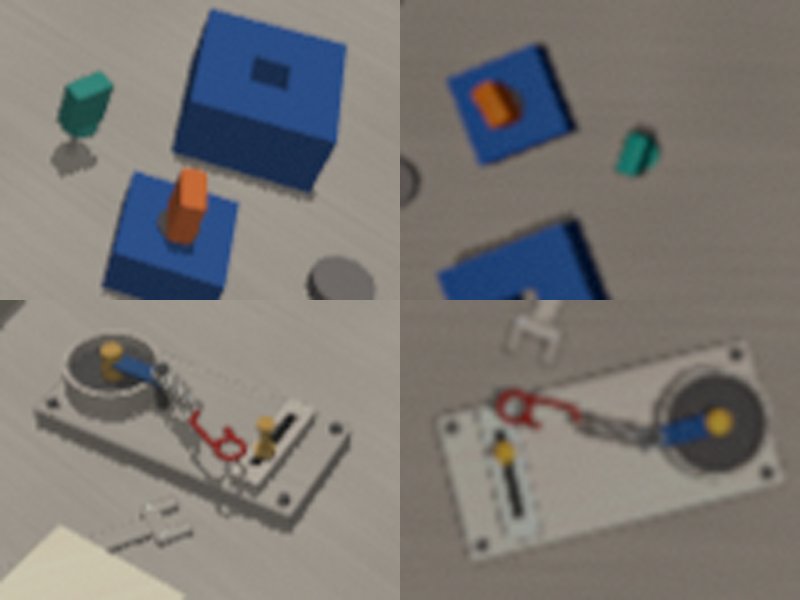

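The crop confirms it: orange handle in the smaller block (top-right panel 495,105), turquoise puller lying free (640,155). On the gate, the pivot is at panel (720,420), the eye at (516,406) and the post at (504,452). Next I'll move over the gate and look with the wrist camera.

```bash
python3 -m crank '[{"offset":[0.02,0.03,0.02]},{"offset":[0.05,0.06,0.04]},{"offset":[0.07,0.09,0.05]},{"offset":[0.09,0.12,0.05]},{"offset":[0.12,0.15,0.05]},{"offset":[0.14,0.18,0.05]},{"offset":[0.16,0.21,0.05]},{"offset":[0.18,0.24,0.05]}]' 1 && python3 -m crank '[{"offset":[0.02,0.03,0]},{"offset":[0.04,0.06,0]},{"offset":[0.06,0.09,0]},{"offset":[0.08,0.12,0]},{"offset":[0.1,0.14,0]},{"offset":[0.12,0.16,0]},{"offset":[0.14,0.18,0]},{"offset":[0.14,0.18,0]}]'
python3 - <<'E'
from h import *
s=manip.read_state();p=manip.camera('wrist')
print(s['clock'],s['eef_pos'],s['eef_rot']);print(p['fx'],p['fy'],p['cx'],p['cy'],p['hand_eye'])
cv2.imwrite('pics/w1.png',cv2.resize(p['pixels'],(800,600),interpolation=cv2.INTER_CUBIC)[:,:,::-1])
np.savez('w1.npz',px=p['pixels'],pos=s['eef_pos'],rot=s['eef_rot'])
for k in ['spring_pivot','eye','spring_end','gate','anchor_block','slot_middle']:
    for d in manip.search_frame(p,k)[:2]: print(k,np.round(d['location'],1),round(d['conf'],2))
E
```

```text
1.0 [ 175.50227152 -521.24344335  205.44663592] [ 3.14158092e+00 -3.08372656e-06  3.24754131e-01]
297.3186396354542 297.3186396354542 261.51031636304236 196.09022245937194 [[ 9.50201041e-04 -9.63961850e-01 -2.66038811e-01  7.76732743e+01]
 [ 9.99999350e-01  1.08339764e-03 -3.53909136e-04  1.94943844e+00]
 [ 6.29380725e-04 -2.66038302e-01  9.63962253e-01 -1.79361204e+02]
 [ 0.00000000e+00  0.00000000e+00  0.00000000e+00  1.00000000e+00]]
gate [ 422.5 -548.3   22.1] 0.29$[0]: bad value
```

View pics/w1.png

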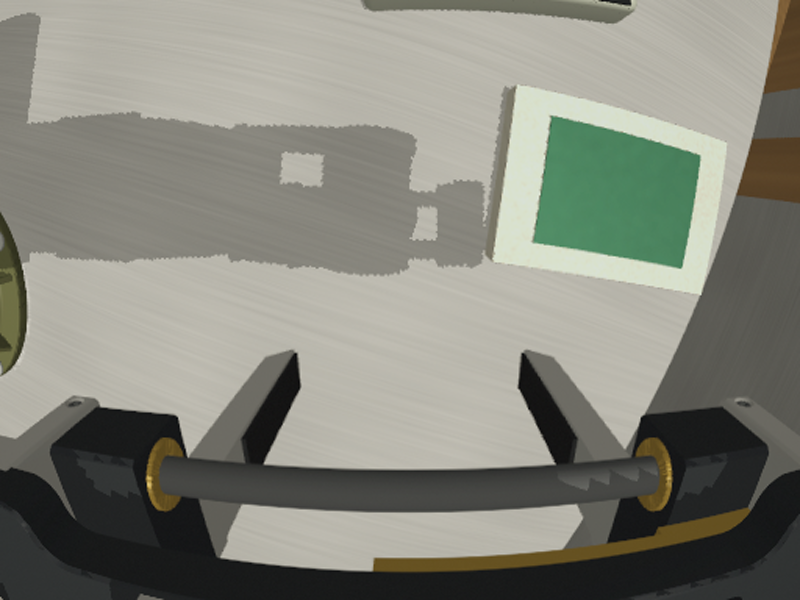

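That picture (4 viewed) shows the arm at its start: the move was refused because "spin" is required in every row.

```bash
python3 -m crank '[{"offset":[0.02,0.03,0.02],"spin":0},{"offset":[0.05,0.06,0.04],"spin":0},{"offset":[0.07,0.09,0.05],"spin":0},{"offset":[0.09,0.12,0.05],"spin":0},{"offset":[0.12,0.15,0.05],"spin":0},{"offset":[0.14,0.18,0.05],"spin":0},{"offset":[0.16,0.21,0.05],"spin":0},{"offset":[0.18,0.24,0.05],"spin":0}]' 1 && python3 -m crank '[{"offset":[0.02,0.03,0],"spin":0},{"offset":[0.04,0.06,0],"spin":0},{"offset":[0.06,0.09,0],"spin":0},{"offset":[0.08,0.12,0],"spin":0},{"offset":[0.1,0.14,0],"spin":0},{"offset":[0.12,0.16,0],"spin":0},{"offset":[0.14,0.18,0],"spin":0},{"offset":[0.14,0.18,0],"spin":0}]'
python3 - <<'E'
from h import *
s=manip.read_state();p=manip.camera('wrist')
print(s['clock'],s['eef_pos'],s['eef_rot'])
cv2.imwrite('pics/w2.png',cv2.resize(p['pixels'],(800,600),interpolation=cv2.INTER_CUBIC)[:,:,::-1])
np.savez('w2.npz',px=p['pixels'],pos=s['eef_pos'],rot=s['eef_rot'])
for k in ['spring_pivot','eye','spring_end','gate','anchor_block','slot_middle']:
    for d in manip.search_frame(p,k)[:2]: print(k,np.round(d['location'],1),round(d['conf'],2))
E
```

```text
clock: 2.02
eef_pos: [356.2, -279.6, 255.6]
eef_rot: [3.141, -0.0, 0.325]
wrist_force: [1.5, -1.3, 0.0]
finger_gap: 93.7
clock: 2.68
eef_pos: [498.2, -96.7, 255.3]
eef_rot: [-3.141, -0.0, 0.328]
wrist_force: [-0.1, -0.2, -0.1]
finger_gap: 94.2
2.6833 [498.24425387 -96.72071106 255.28838536] [-3.14138701e+00 -4.54753192e-04  3.27781734e-01]
spring_pivot [ 540.4 -138.9   19. ] 0.6
eye [565.4 -70.4  57. ] 0.77
eye [ 538.8 -140.5   18.7] 0.59
spring_end [559.5 -68.3  58.8] 0.88
spring_end [ 539.9 -137.4   18.2] 0.67
gate [ 540.5 -137.5   17.8] 0.9
anchor_block [511.5 -59.3  39.8] 0.65
slot_middle [516.5 -55.8  32.3] 0.93
slot_middle [ 539.7 -136.7   19.9] 0.5
```

View pics/w2.png

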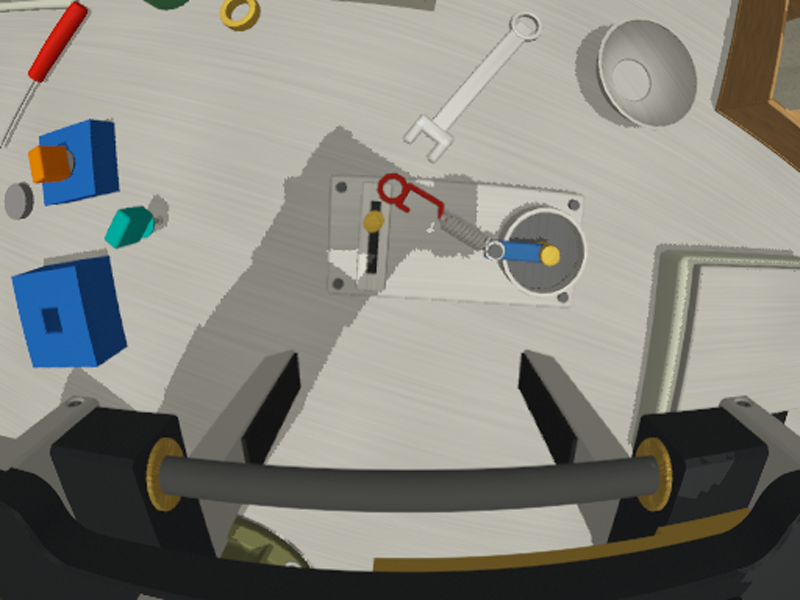

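The eye is at (392,188), the post head at (374,221), the ring at the clevis end at (495,250), the yellow pivot cap at (550,256), and the gate's bolts at the plate corners. Now I'll turn these pixels into positions.

```bash
cat >> h.py <<'E'
from scipy.spatial.transform import Rotation as Rot
HE=np.array([[9.50201041e-04,-9.63961850e-01,-2.66038811e-01,7.76732743e+01],[9.99999350e-01,1.08339764e-03,-3.53909136e-04,1.94943844],[6.29380725e-04,-2.66038302e-01,9.63962253e-01,-1.79361204e+02],[0,0,0,1]])
F,CX,CY=297.3186396354542,261.51031636304236,196.09022245937194
def wz(pos,rot,u,v,z):
    "wrist pixel -> world point at height z"
    d=np.array([u-CX,v-CY]);r=np.hypot(*d);th=r/F
    ray=np.append(d/max(r,1e-9)*np.sin(th),np.cos(th))
    R=Rot.from_euler('xyz',rot).as_matrix()
    o=R@HE[:3,3]+pos; w=R@HE[:3,:3]@ray
    return o+w*(z-o[2])/w[2]
E
python3 - <<'E'
from h import *
w=np.load('w2.npz')
for n,u,v,z in [('eye',392,188,55),('ring',495,250,55),('yellow',550,256,55),('yellow',550,256,65),('post',374,221,66),('b1',341,187,20),('b2',338,284,20),('b3',574,204,20),('b4',562,298,20),('c1',331,177,20),('c2',328,291,20),('c3',583,195,20),('c4',572,307,20),('slotA',376,202,34),('slotB',372,273,34)]:
    print(n,z,wz(w['pos'],w['rot'],u/1.5625,v/1.5625,z).round(1))
E
```

```text
eye 55 [562.9 -62.3  55. ]
ring 55 [ 542.6 -159.5   55. ]
yellow 55 [ 554.3 -206.7   55. ]
yellow 65 [ 554.8 -203.2   65. ]
post 66 [533.8 -57.4  66. ]
b1 20 [548.9 -17.7  20. ]
b2 20 [463.3 -41.7  20. ]
b3 20 [ 606.4 -223.1   20. ]
b4 20 [ 519.4 -246.3   20. ]
c1 20 [554.8  -6.3  20. ]
c2 20 [454.  -34.7  20. ]
c3 20 [ 617.6 -228.5   20. ]
c4 20 [ 514.5 -259.8   20. ]
slotA 34 [546.6 -52.5  34. ]
slotB 34 [486.2 -68.6  34. ]
```

The ring-to-eye distance is 99.3 mm (98.5 mm nominal), so the ring is the pivot. Gate y ≈ (-0.264, 0.9645), spring angle ≈ 0.47 rad. The post is about 18 mm to +x of the gate axis and 102.5 mm from the pivot. Now to the holder.

```bash
python3 -m crank '[{"offset":[-0.01,0.03,0],"spin":0},{"offset":[-0.01,0.06,0],"spin":0},{"offset":[-0.01,0.10,0],"spin":0},{"offset":[-0.01,0.14,0],"spin":0},{"offset":[-0.01,0.18,0],"spin":0},{"offset":[-0.01,0.22,0],"spin":0},{"offset":[-0.01,0.26,0],"spin":0},{"offset":[-0.01,0.28,0],"spin":0}]' 1 && python3 -m crank '[{"offset":[0,0.03,-0.01],"spin":0},{"offset":[0,0.05,-0.02],"spin":0},{"offset":[0,0.06,-0.03],"spin":0},{"offset":[0,0.06,-0.05],"spin":0},{"offset":[0,0.06,-0.05],"spin":0},{"offset":[0,0.06,-0.05],"spin":0},{"offset":[0,0.06,-0.05],"spin":0},{"offset":[0,0.06,-0.05],"spin":0}]'
python3 - <<'E'
from h import *
s=manip.read_state();p=manip.camera('wrist')
print(s['clock'],s['eef_pos'],s['eef_rot'])
cv2.imwrite('pics/w3.png',cv2.resize(p['pixels'],(800,600),interpolation=cv2.INTER_CUBIC)[:,:,::-1])
np.savez('w3.npz',px=p['pixels'],pos=s['eef_pos'],rot=s['eef_rot'])
for k in ['puller_grip','holder']:
    for d in manip.search_frame(p,k)[:3]: print(k,np.round(d['location'],1),round(d['conf'],2))
E
```

```text
clock: 3.7
eef_pos: [485.2, 182.6, 256.0]
eef_rot: [3.141, -0.001, 0.325]
wrist_force: [0.4, -0.3, -0.2]
finger_gap: 94.4
clock: 4.37
eef_pos: [485.8, 242.0, 207.3]
eef_rot: [3.141, -0.003, 0.324]
wrist_force: [-0.3, 0.4, -0.2]
finger_gap: 94.0
4.3667 [485.79621776 242.0368981  207.30081266] [ 3.14148044e+00 -2.76449672e-03  3.23735946e-01]
puller_grip [467.  169.9  74.9] 0.84
holder [371.7 252.8  68.6] 0.91
holder [510.6 271.2  48. ] 0.72
holder [520.2 -53.3  38.2] 0.54
```

View pics/w3.png

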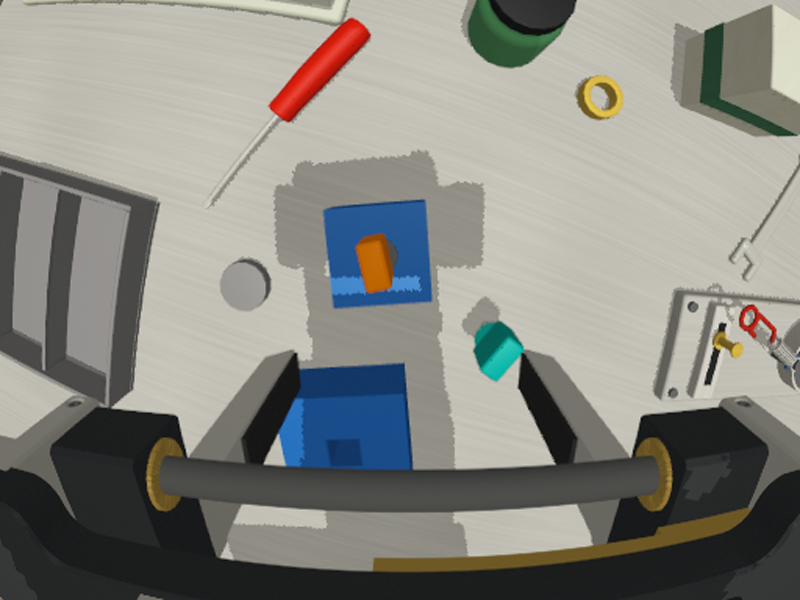

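The orange handle is at (374,262) on the small block, with the block's top corners at about (323,208), (425,200), (432,300), (333,307). The turquoise puller is clear of it at (498,350). Next I measure the top face and the yaw.

```bash
python3 - <<'E'
from h import *
w=np.load('w3.npz');px=w['px'];P=lambda u,v,z:wz(w['pos'],w['rot'],u,v,z)[:2]
hsv=cv2.cvtColor(px,cv2.COLOR_RGB2HSV)
m=(hsv[...,0]<20)&(hsv[...,1]>150);m[:,:215]=0;m[:,270:]=0;m[:140]=0;m[200:]=0
V=hsv[...,2][m];print(m.sum(),np.histogram(V,10))
t=cv2.threshold(V.reshape(-1,1).astype(np.uint8),0,255,cv2.THRESH_OTSU)[0]
for nm,mm,z in (('bright',m&(hsv[...,2]>t),92),('dark',m&(hsv[...,2]<=t),92)):
    v,u=np.nonzero(mm);X=np.array([P(a,b,z) for a,b in zip(u,v)],np.float32)
    (c,sz,an)=cv2.minAreaRect(X);print(nm,len(u),c,sz,an)
    print(cv2.boxPoints((c,sz,an)).round(0).tolist(), u.min(),u.max(),v.min(),v.max())
H=np.array([P(a/1.5625,b/1.5625,45) for a,b in [(323,208),(425,200),(432,300),(333,307)]])
print(H.round(1),H.mean(0),[np.linalg.norm(H[i]-H[i-1]).round(1) for i in range(4)])
E
```

```text
661 (array([  6,   6,  20,  54,  51,  13,  21,  36,  88, 366]), array([105. , 114.1, 123.2, 132.3, 141.4, 150.5, 159.6, 168.7, 177.8,
       186.9, 196. ]))
bright 501 (501.5881042480469, 269.81298828125) (31.985280990600586, 16.38450813293457) 30.84354591369629
[[484.0, 269.0], [492.0, 255.0], [520.0, 271.0], [511.0, 285.0]] 228 249 154 186
dark 160 (503.93682861328125, 269.0272521972656) (36.240394592285156, 20.147214889526367) 32.024559020996094
[[483.0, 268.0], [494.0, 251.0], [525.0, 270.0], [514.0, 287.0]] 228 251 150 186
[[522.4 319.2]
 [551.2 249.5]
 [481.5 219.9]
 [452.  290.2]] [501.77624298 269.69883261] [np.float64(76.1), np.float64(75.5), np.float64(75.7), np.float64(76.2)]
```

```bash
python3 -m crank '[{"offset":[0.008,0.014,0],"spin":4},{"offset":[0.016,0.028,0],"spin":9},{"offset":[0.016,0.028,-0.02],"spin":12.4},{"offset":[0.016,0.028,-0.05],"spin":12.4},{"offset":[0.016,0.028,-0.08],"spin":12.4},{"offset":[0.016,0.028,-0.1],"spin":12.4},{"offset":[0.016,0.028,-0.1],"spin":12.4},{"offset":[0.016,0.028,-0.1],"spin":12.4}]' 1
python3 - <<'E'
from h import *
s=manip.read_state();p=manip.camera('wrist')
print(s['clock'],s['eef_pos'],s['eef_rot'])
hsv=cv2.cvtColor(p['pixels'],cv2.COLOR_RGB2HSV)
m=(hsv[...,0]<20)&(hsv[...,1]>150)&(hsv[...,2]>160);m[:,:190]=0;m[:,330:]=0;m[:150]=0;m[290:]=0
n,l,st,ce=cv2.connectedComponentsWithStats(m.astype(np.uint8));i=1+st[1:,4].argmax();v,u=np.nonzero(l==i)
X=np.array([wz(s['eef_pos'],s['eef_rot'],a,b,92)[:2] for a,b in zip(u,v)],np.float32)
print(len(u),cv2.minAreaRect(X),u.min(),u.max(),v.min(),v.max())
E
```

```text
clock: 5.18
eef_pos: [501.5, 270.2, 107.0]
eef_rot: [3.142, -0.001, 0.541]
wrist_force: [1.0, 0.6, 1.3]
finger_gap: 94.2
5.1833 [501.53338593 270.22710614 107.03664395] [ 3.14158820e+00 -1.31551933e-03  5.40551905e-01]
1009 ((502.29559326171875, 270.3431701660156), (32.65354919433594, 16.546424865722656), 31.554401397705078) 247 271 206 249
```

Well aligned, so descend and grip.

```bash
python3 -m crank '[{"offset":[0.0005,0,-0.01],"spin":0.3},{"offset":[0.0005,0,-0.02],"spin":0.3},{"offset":[0.0005,0,-0.03],"spin":0.3},{"offset":[0.0005,0,-0.042],"spin":0.3},{"offset":[0.0005,0,-0.051],"spin":0.3},{"offset":[0.0005,0,-0.054],"spin":0.3},{"offset":[0.0005,0,-0.054],"spin":0.3},{"offset":[0.0005,0,-0.054],"spin":0.3}]' 1 && python3 -m crank '[{"offset":[0,0,0],"spin":0},{"offset":[0,0,0],"spin":0},{"offset":[0,0,0],"spin":0},{"offset":[0,0,0],"spin":0},{"offset":[0,0,0],"spin":0},{"offset":[0,0,0],"spin":0},{"offset":[0,0,0],"spin":0},{"offset":[0,0,0],"spin":0}]' 0 50
```

```text
clock: 5.9
eef_pos: [502.7, 270.6, 54.3]
eef_rot: [3.141, -0.004, 0.546]
wrist_force: [0.5, -0.4, 0.6]
finger_gap: 94.4
clock: 6.57
eef_pos: [502.7, 270.5, 54.3]
eef_rot: [3.141, -0.004, 0.546]
wrist_force: [0.4, -0.2, -1.0]
finger_gap: 44.1
```

```bash
python3 -m crank '[{"offset":[0,0,0],"spin":0},{"offset":[0,0,0],"spin":0},{"offset":[0,0,0],"spin":0},{"offset":[0,0,0],"spin":0},{"offset":[0,0,0],"spin":0},{"offset":[0,0,0],"spin":0},{"offset":[0,0,0],"spin":0},{"offset":[0,0,0],"spin":0}]' 0 50
```

```text
clock: 7.23
eef_pos: [502.7, 270.6, 54.3]
eef_rot: [3.141, -0.004, 0.546]
wrist_force: [-0.6, 0.7, 0.5]
finger_gap: 17.7
```

Gripped (17.7 mm). The tip is about 43.3 mm below the TCP. Lift, then travel to above the eye with yaw turned to about 0.

```bash
python3 -m crank '[{"offset":[0,0,0.01],"spin":0},{"offset":[0,0,0.03],"spin":0},{"offset":[0,0,0.05],"spin":0},{"offset":[0,0,0.08],"spin":0},{"offset":[0,0,0.11],"spin":0},{"offset":[0,0,0.13],"spin":0},{"offset":[0,-0.01,0.14],"spin":-4},{"offset":[0,-0.03,0.14],"spin":-8}]' && python3 -m crank '[{"offset":[0.01,-0.03,0],"spin":-4},{"offset":[0.02,-0.06,0],"spin":-8},{"offset":[0.03,-0.1,0],"spin":-12},{"offset":[0.04,-0.14,0],"spin":-16},{"offset":[0.05,-0.18,0],"spin":-20},{"offset":[0.05,-0.21,0],"spin":-23},{"offset":[0.05,-0.23,0],"spin":-23},{"offset":[0.05,-0.23,0],"spin":-23}]'
python3 - <<'E'
from h import *
s=manip.read_state();p=manip.camera('wrist')
print(s['clock'],s['eef_pos'],s['eef_rot'],s['wrist_force'],s['moment'])
cv2.imwrite('pics/w4.png',cv2.resize(p['pixels'],(800,600),interpolation=cv2.INTER_CUBIC)[:,:,::-1])
np.savez('w4.npz',px=p['pixels'],pos=s['eef_pos'],rot=s['eef_rot'])
for k in ['puller_tip','eye','spring_pivot']:
    for d in manip.search_frame(p,k)[:3]: print(k,np.round(d['location'],1),round(d['conf'],2))
E
```

```text
clock: 7.9
eef_pos: [503.3, 241.7, 197.7]
eef_rot: [3.141, -0.008, 0.405]
wrist_force: [0.2, 0.1, -0.9]
finger_gap: 17.6
clock: 8.57
eef_pos: [553.2, 8.3, 198.3]
eef_rot: [3.141, -0.009, -0.0]
wrist_force: [0.1, -0.1, -0.2]
finger_gap: 17.7
8.5667 [553.20492087   8.27116872 198.31520656] [ 3.14081627e+00 -8.51316195e-03 -2.59532283e-04] [ 0.14414345 -0.0851512  -0.2358501 ] [0.01195233 0.0152823  0.02777962]
puller_tip [562.3  11.5 236.8] 0.95
puller_tip [469.3 160.4  68.1] 0.87
puller_tip [679.3 -96.1   9. ] 0.2
eye [564.2 -68.3  56.2] 0.89
spring_pivot [ 550.9 -134.9   22.8] 0.68
```

View pics/w4.png

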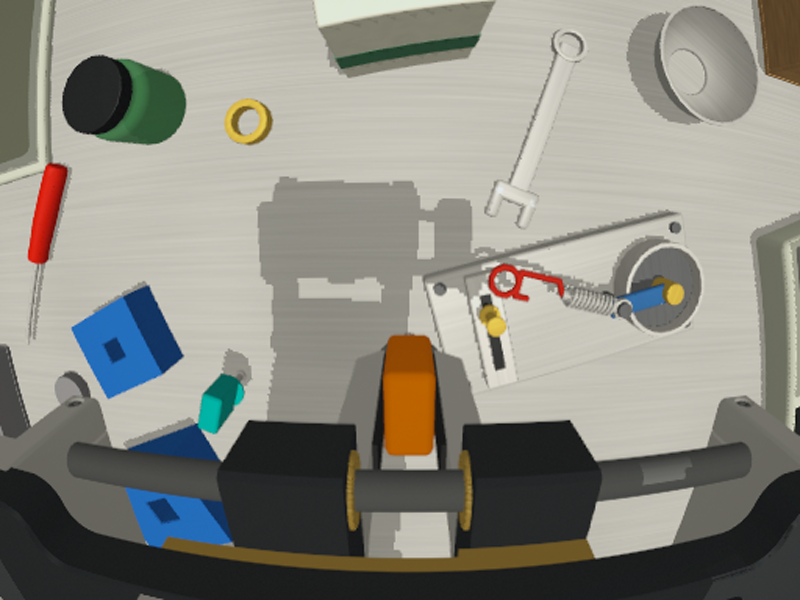

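The held puller is at (410,395), the eye at (504,281), the clevis ring at (624,309) and the post head at (496,327). Now I'll locate the eye precisely, using the hole of the red mask.

```bash
cat >> h.py <<'E'
def eye(px,P,box):
    "centre of the red ring (its hole), by contour hierarchy; P(u,v)->xy"
    k=8;u0,v0,u1,v1=box
    c=cv2.resize(px[v0:v1,u0:u1],None,fx=k,fy=k,interpolation=cv2.INTER_CUBIC)
    h=cv2.cvtColor(c,cv2.COLOR_RGB2HSV);m=(((h[...,0]<10)|(h[...,0]>170))&(h[...,1]>110)).astype(np.uint8)
    cs,hi=cv2.findContours(m,cv2.RETR_CCOMP,cv2.CHAIN_APPROX_NONE)
    out=[]
    for q,hh in zip(cs,hi[0]):
        if hh[3]>=0 and cv2.contourArea(q)>30*k:
            X=np.array([P(a/k+u0-.5+.5/k,b/k+v0-.5+.5/k)[:2] for a,b in q[:,0]],np.float32)
            e=cv2.fitEllipse(X);out.append((np.round(e[0],1),np.round(e[1],1)))
    return out
E
python3 - <<'E'
from h import *
for f,b in (('w2.npz',(235,105,275,140)),('w4.npz',(305,160,350,200))):
    w=np.load(f);P=lambda u,v,z=55:wz(w['pos'],w['rot'],u,v,z)
    print(f,eye(w['px'],P,b))
w=np.load('w4.npz')
for n,u,v,z in [('ring',624,309,55),('post',496,327,66),('slotA',485,296,34),('slotB',500,368,34)]: print(n,wz(w['pos'],w['rot'],u/1.5625,v/1.5625,z).round(1))
p=manip.camera('top');print(eye(p['pixels'],lambda u,v:atz(p,u,v,55),(255,170,300,200)))
E
```

```text
w2.npz [(array([563.1, -62.1]), array([15.8, 16.1]))]
w4.npz [(array([562.4, -62.6]), array([15.7, 16. ]))]
ring [ 541.1 -161.3   55. ]
post [530.8 -56.   66. ]
slotA [545.8 -52.5  34. ]
slotB [485.8 -67.8  34. ]
[]
```

Both wrist views agree: eye (562.7, -62.4). Move above it, then go down step by step watching the force.

```bash
python3 -m crank '[{"offset":[0.005,-0.03,0],"spin":0},{"offset":[0.01,-0.06,-0.01],"spin":0},{"offset":[0.01,-0.0707,-0.03],"spin":0},{"offset":[0.01,-0.0707,-0.05],"spin":0},{"offset":[0.01,-0.0707,-0.07],"spin":0},{"offset":[0.01,-0.0707,-0.078],"spin":0},{"offset":[0.01,-0.0707,-0.078],"spin":0},{"offset":[0.01,-0.0707,-0.078],"spin":0}]'
python3 - <<'E'
from h import *
s=manip.read_state();p=manip.camera('wrist')
print(s['clock'],s['eef_pos'],s['eef_rot'],s['wrist_force'],s['moment'])
c=p['pixels'][150:330,180:370];cv2.imwrite('pics/w5.png',cv2.resize(c,None,fx=3,fy=3,interpolation=cv2.INTER_CUBIC)[:,:,::-1])
P=lambda u,v:wz(s['eef_pos'],s['eef_rot'],u,v,55);print(eye(p['pixels'],P,(230,180,300,270)))
q=manip.camera('scene');c=q['pixels'][140:240,190:310];cv2.imwrite('pics/s5.png',cv2.resize(c,None,fx=6,fy=6,interpolation=cv2.INTER_CUBIC)[:,:,::-1])
E
```

```text
clock: 9.48
eef_pos: [563.6, -57.2, 120.6]
eef_rot: [3.142, -0.009, 0.006]
wrist_force: [0.2, -0.5, -0.8]
finger_gap: 17.4
9.4833 [563.5505564  -57.23788209 120.61966443] [ 3.14152362 -0.00876168  0.00608556] [ 0.2137459  -0.48127335 -0.80543616] [ 0.00472269  0.05270918 -0.02078053]
[]
```

View pics/s5.png

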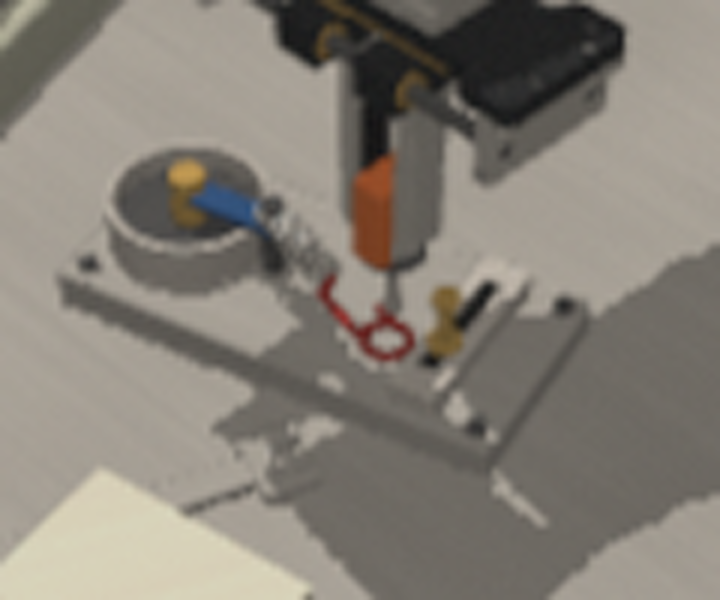

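The tip shows at (392,300) and the eye at (388,340); the y position is 5 mm short of the request. Re-read and correct.

```bash
python3 -m crank '[{"offset":[-0.0005,-0.002,0],"spin":-0.3},{"offset":[-0.0005,-0.004,0],"spin":-0.3},{"offset":[-0.0005,-0.005,0],"spin":-0.3},{"offset":[-0.0005,-0.005,0],"spin":-0.3},{"offset":[-0.0005,-0.005,0],"spin":-0.3},{"offset":[-0.0005,-0.005,0],"spin":-0.3},{"offset":[-0.0005,-0.005,0],"spin":-0.3},{"offset":[-0.0005,-0.005,0],"spin":-0.3}]'
```

```text
clock: 10.25
eef_pos: [563.4, -62.5, 121.3]
eef_rot: [3.141, -0.01, 0.001]
wrist_force: [0.1, -0.0, -1.1]
finger_gap: 17.6
```

```bash
python3 -m crank '[{"offset":[0,0,-0.006],"spin":0},{"offset":[0,0,-0.012],"spin":0},{"offset":[0,0,-0.017],"spin":0},{"offset":[0,0,-0.019],"spin":0},{"offset":[0,0,-0.021],"spin":0},{"offset":[0,0,-0.023],"spin":0},{"offset":[0,0,-0.025],"spin":0},{"offset":[0,0,-0.025],"spin":0}]'; python3 - <<'E'
from h import *
p=manip.camera('scene');c=p['pixels'][165:215,225:290];cv2.imwrite('pics/s6.png',cv2.resize(c,None,fx=10,fy=10,interpolation=cv2.INTER_CUBIC)[:,:,::-1])
E
```

```text
clock: 10.92
eef_pos: [563.3, -62.5, 96.0]
eef_rot: [3.141, -0.01, 0.0]
wrist_force: [-0.2, -0.8, -1.8]
finger_gap: 17.7
```

View pics/s6.png

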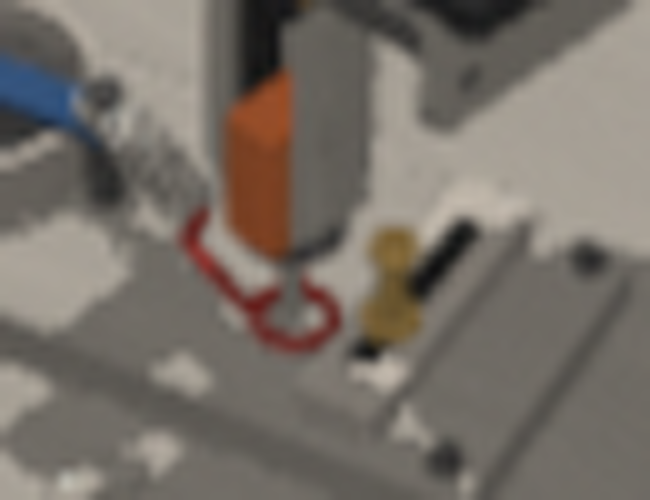

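The button sits inside the eye at (290,300) with no contact force. Lower the last 8.5 mm, then start stretching along the spring axis (0.208, 0.978).

```bash
python3 -m crank '[{"offset":[0,0,-0.003],"spin":0},{"offset":[0,0,-0.006],"spin":0},{"offset":[0,0,-0.0085],"spin":0},{"offset":[0,0,-0.0085],"spin":0},{"offset":[0,0,-0.0085],"spin":0},{"offset":[0,0,-0.0085],"spin":0},{"offset":[0,0,-0.0085],"spin":0},{"offset":[0,0,-0.0085],"spin":0}]'; python3 -m crank '[{"offset":[0.0006,0.003,0],"spin":0},{"offset":[0.0013,0.006,0],"spin":0},{"offset":[0.0021,0.01,0],"spin":0},{"offset":[0.003,0.014,0],"spin":0},{"offset":[0.0038,0.018,0],"spin":0},{"offset":[0.0047,0.022,0],"spin":0},{"offset":[0.0053,0.025,0],"spin":0},{"offset":[0.0053,0.025,0],"spin":0}]'
python3 - <<'E'
from h import *
f=[]
for i in range(4):
    s=manip.read_state();f.append(s['wrist_force']);manip.camera('scene')
print(np.round(f,2),np.mean(f,0),s['moment'],s['eef_pos'])
E
```

```text
clock: 11.63
eef_pos: [563.4, -62.5, 87.9]
eef_rot: [3.141, -0.01, 0.001]
wrist_force: [0.3, -0.1, -0.9]
finger_gap: 17.4
clock: 12.3
eef_pos: [568.8, -37.1, 87.8]
eef_rot: [3.141, -0.01, 0.001]
wrist_force: [-1.0, -4.5, -0.7]
finger_gap: 17.7
[[-0.97 -4.52 -0.7 ]
 [-2.34 -4.29 -1.51]
 [-1.22 -3.52 -2.45]
 [-0.6  -4.22 -0.81]] [-1.28391623 -4.13665174 -1.36726746] [-0.90611904  0.20680587 -0.00153781] [568.67470831 -37.68193589  87.84029299]
```

The force is 4.3 N, so the stretch is about 19.6 mm, as the geometry predicts. Stretch 15 mm more.

```bash
python3 -m crank '[{"offset":[0.0005,0.0025,0],"spin":0},{"offset":[0.001,0.005,0],"spin":0},{"offset":[0.0016,0.0075,0],"spin":0},{"offset":[0.0021,0.01,0],"spin":0},{"offset":[0.0026,0.0125,0],"spin":0},{"offset":[0.003,0.0145,0],"spin":0},{"offset":[0.003,0.0145,0],"spin":0},{"offset":[0.003,0.0145,0],"spin":0}]'
cat >> h.py <<'E'
PV=np.array([542.3,-158.7])
def feel(n=5):
    f=[];
    for i in range(n):
        s=manip.read_state();f.append(s['wrist_force']);manip.camera('top')
    f=np.mean(f,0);d=s['eef_pos'][:2]-PV;r=np.hypot(*d);e=d/r
    print('t',s['clock'],'pos',s['eef_pos'].round(1),'rot',s['eef_rot'].round(3),'F',f.round(2),'R',r.round(1),'ang',np.degrees(np.arctan2(d[0],d[1])).round(2),'pull',(-f[:2]@e).round(2),'side(+x)',(f[0]*e[1]-f[1]*e[0]).round(2),'M',s['moment'].round(2))
E
python3 -c "
from h import *
feel()"
```

```text
clock: 13.17
eef_pos: [571.6, -23.3, 87.8]
eef_rot: [3.141, -0.01, 0.001]
wrist_force: [-1.3, -6.2, 0.3]
finger_gap: 17.8
t 13.3667 pos [571.6 -23.5  87.8] rot [ 3.141 -0.01   0.   ] F [-1.41 -6.47 -0.96] R 138.4 ang 12.23 pull 6.62 side(+x) -0.01 M [-1.53  0.37 -0.03]
```

```bash
python3 -m crank '[{"offset":[0.0003,0.0021,0],"spin":0},{"offset":[-0.0025,0.0027,0],"spin":0},{"offset":[-0.005,0.0032,0],"spin":0},{"offset":[-0.0097,0.0039,0],"spin":0},{"offset":[-0.0146,0.0045,0],"spin":0},{"offset":[-0.0195,0.005,0],"spin":0},{"offset":[-0.0244,0.0052,0],"spin":0},{"offset":[-0.0244,0.0052,0],"spin":0}]'
python3 -c "
from h import *
feel()"
```

```text
clock: 14.08
eef_pos: [546.8, -18.4, 87.9]
eef_rot: [3.14, -0.01, 0.001]
wrist_force: [-0.4, -7.1, -1.7]
finger_gap: 17.7
t 14.2833 pos [547.3 -18.5  87.9] rot [ 3.14 -0.01  0.  ] F [-0.01 -7.2  -1.32] R 140.3 ang 2.05 pull 7.2 side(+x) 0.25 M [-1.56  0.12 -0.01]
```

```bash
python3 -m crank '[{"offset":[-0.002,0.0001,0],"spin":0},{"offset":[-0.004,0.0001,0],"spin":0},{"offset":[-0.006,0.0001,0],"spin":0},{"offset":[-0.008,0,0],"spin":0},{"offset":[-0.010,0,0],"spin":0},{"offset":[-0.012,-0.0001,0],"spin":0},{"offset":[-0.012,-0.0001,0],"spin":0},{"offset":[-0.012,-0.0001,0],"spin":0}]'
python3 -c "
from h import *
feel()"
```

```text
clock: 15.0
eef_pos: [535.6, -18.8, 88.1]
eef_rot: [3.139, -0.011, 0.0]
wrist_force: [0.1, -7.7, -2.3]
finger_gap: 17.4
t 15.2 pos [535.6 -18.9  88.1] rot [ 3.139 -0.011  0.   ] F [ 0.23 -7.19 -2.01] R 140.0 ang -2.73 pull 7.2 side(+x) -0.11 M [-1.64 -0.05 -0.02]
```

```bash
python3 -m crank '[{"offset":[-0.0005,0,0],"spin":0},{"offset":[-0.001,0,0],"spin":0},{"offset":[-0.0015,0,0],"spin":0},{"offset":[-0.002,0,0],"spin":0},{"offset":[-0.0025,0,0],"spin":0},{"offset":[-0.003,0,0],"spin":0},{"offset":[-0.0035,0,0],"spin":0},{"offset":[-0.004,0,0],"spin":0}]'
python3 -c "
from h import *
feel(4)"
```

```text
clock: 15.92
eef_pos: [531.9, -19.1, 88.2]
eef_rot: [3.138, -0.012, 0.0]
wrist_force: [0.7, -7.6, -1.8]
finger_gap: 17.7
t 16.0667 pos [531.9 -19.1  88.2] rot [ 3.138e+00 -1.200e-02  1.000e-03] F [ 0.75 -7.06 -1.75] R 140.0 ang -4.26 pull 7.1 side(+x) 0.23 M [-1.53 -0.07 -0.01]
```

```bash
python3 -m crank '[{"offset":[-0.0005,0,0],"spin":0},{"offset":[-0.001,0,0],"spin":0},{"offset":[-0.0015,0,0],"spin":0},{"offset":[-0.002,0,0],"spin":0},{"offset":[-0.0025,0,0],"spin":0},{"offset":[-0.003,0,0],"spin":0},{"offset":[-0.003,0,0],"spin":0},{"offset":[-0.003,0,0],"spin":0}]'
python3 -c "
from h import *
feel(4)"
```

```text
clock: 16.78
eef_pos: [529.1, -19.3, 88.3]
eef_rot: [3.138, -0.013, 0.001]
wrist_force: [1.1, -6.7, -2.1]
finger_gap: 17.9
t 16.9333 pos [529.1 -19.3  88.3] rot [ 3.138 -0.013  0.   ] F [ 0.89 -6.72 -1.91] R 140.0 ang -5.39 pull 6.77 side(+x) 0.26 M [-1.6  -0.09  0.03]
```

```bash
python3 -m crank '[{"offset":[-0.0005,0,0],"spin":0},{"offset":[-0.001,0,0],"spin":0},{"offset":[-0.0015,0,0],"spin":0},{"offset":[-0.002,0,0],"spin":0},{"offset":[-0.0025,0,0],"spin":0},{"offset":[-0.003,0,0],"spin":0},{"offset":[-0.003,0,0],"spin":0},{"offset":[-0.003,0,0],"spin":0}]'
python3 -c "
from h import *
feel(4)"
```

```text
clock: 17.65
eef_pos: [526.5, -19.6, 88.4]
eef_rot: [3.137, -0.013, 0.001]
wrist_force: [0.8, -6.7, -2.7]
finger_gap: 17.7
t 17.8 pos [526.5 -19.5  88.4] rot [ 3.137e+00 -1.300e-02  1.000e-03] F [ 0.41 -6.78 -2.09] R 140.1 ang -6.49 pull 6.79 side(+x) -0.36 M [-1.55 -0.13 -0.  ]
```

```bash
python3 -m crank '[{"offset":[-0.0005,0,0],"spin":0},{"offset":[-0.001,0,0],"spin":0},{"offset":[-0.0015,0,0],"spin":0},{"offset":[-0.002,0,0],"spin":0},{"offset":[-0.002,0,0],"spin":0},{"offset":[-0.002,0,0],"spin":0},{"offset":[-0.002,0,0],"spin":0},{"offset":[-0.002,0,0],"spin":0}]'
python3 -c "
from h import *
feel(4)
s=manip.read_state();p=manip.camera('scene');c=p['pixels'][165:215,225:290];cv2.imwrite('pics/s7.png',cv2.resize(c,None,fx=10,fy=10,interpolation=cv2.INTER_CUBIC)[:,:,::-1])"
```

```text
clock: 18.52
eef_pos: [524.8, -19.8, 88.5]
eef_rot: [3.136, -0.014, 0.001]
wrist_force: [1.1, -6.8, -2.0]
finger_gap: 18.0
t 18.6667 pos [524.8 -19.8  88.5] rot [ 3.136e+00 -1.400e-02  1.000e-03] F [ 1.1  -6.87 -2.06] R 140.0 ang -7.19 pull 6.95 side(+x) 0.23 M [-1.56 -0.22 -0.01]
```

View pics/s7.png

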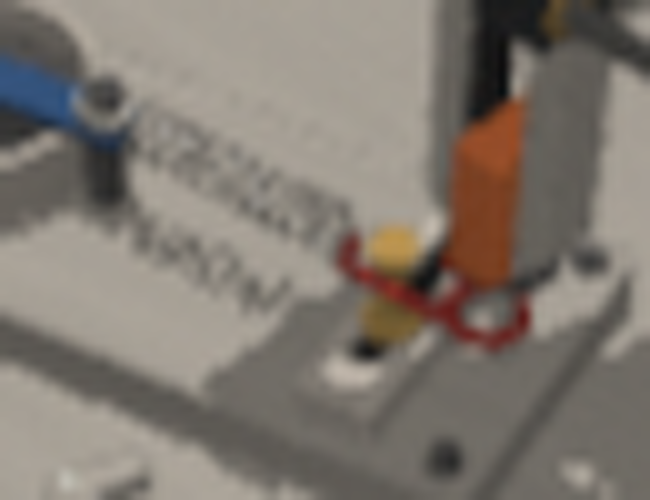

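The stem (390,285) runs past the front (+x side) of the post, with the post's head above it at (393,243), so the post is entering the hook. Continue until I feel the contact.

```bash
python3 -m crank '[{"offset":[-0.0005,0,0],"spin":0},{"offset":[-0.001,0,0],"spin":0},{"offset":[-0.0015,0,0],"spin":0},{"offset":[-0.002,0,0],"spin":0},{"offset":[-0.002,0,0],"spin":0},{"offset":[-0.002,0,0],"spin":0},{"offset":[-0.002,0,0],"spin":0},{"offset":[-0.002,0,0],"spin":0}]'
python3 -c "
from h import *
feel(4)"
```

```text
clock: 19.43
eef_pos: [523.5, -20.1, 88.8]
eef_rot: [3.136, -0.016, 0.001]
wrist_force: [3.5, -7.1, -3.4]
finger_gap: 18.1
t 19.5833 pos [523.5 -20.1  88.7] rot [ 3.136e+00 -1.600e-02  1.000e-03] F [ 3.52 -7.49 -2.88] R 139.9 ang -7.73 pull 7.89 side(+x) 2.48 M [-1.73 -0.72 -0.06]
```

Contact: 2.5 N side force. Ease off 1 mm sideways and let the hook back gently along the axis.

```bash
python3 -m crank '[{"offset":[0.0008,0,-0.0005],"spin":0},{"offset":[0.0011,-0.002,-0.001],"spin":0},{"offset":[0.0013,-0.004,-0.001],"spin":0},{"offset":[0.0016,-0.006,-0.001],"spin":0},{"offset":[0.0018,-0.008,-0.001],"spin":0},{"offset":[0.0021,-0.01,-0.001],"spin":0},{"offset":[0.0023,-0.012,-0.001],"spin":0},{"offset":[0.0023,-0.012,-0.001],"spin":0}]'
python3 -c "
from h import *
feel(3)"
```

```text
clock: 20.3
eef_pos: [526.1, -32.3, 87.9]
eef_rot: [3.135, -0.017, 0.001]
wrist_force: [1.4, -5.2, -1.7]
finger_gap: 17.5
t 20.4 pos [526.1 -32.1  87.9] rot [ 3.135e+00 -1.700e-02  1.000e-03] F [ 0.87 -4.95 -1.02] R 127.7 ang -7.3 pull 5.02 side(+x) 0.23 M [-1.09 -0.15 -0.01]
```

```bash
python3 -m crank '[{"offset":[0.0001,-0.001,0],"spin":0},{"offset":[0.0003,-0.002,0],"spin":0},{"offset":[0.0004,-0.003,0],"spin":0},{"offset":[0.0005,-0.004,0],"spin":0},{"offset":[0.0006,-0.005,0],"spin":0},{"offset":[0.0008,-0.006,0],"spin":0},{"offset":[0.0009,-0.007,0],"spin":0},{"offset":[0.0009,-0.007,0],"spin":0}]'
python3 -c "
from h import *
feel(4)"
```

```text
clock: 21.12
eef_pos: [526.9, -39.1, 87.9]
eef_rot: [3.136, -0.017, 0.001]
wrist_force: [0.5, -0.1, -0.5]
finger_gap: 17.8
t 21.2667 pos [526.9 -39.   87.9] rot [ 3.136e+00 -1.700e-02  1.000e-03] F [-0.21 -0.1  -1.07] R 120.7 ang -7.34 pull 0.07 side(+x) -0.22 M [-0.01 -0.02 -0.05]
```

The load is off the puller: 0 N, where an unhooked spring would still pull about 3 N here. I'll check the seat and how the shaft is centred in the eye before lifting.

```bash
python3 - <<'E'
from h import *
p=manip.camera('scene');x0,y0=235,170
c=cv2.resize(p['pixels'][y0:y0+45,x0:x0+55],None,fx=14,fy=14,interpolation=cv2.INTER_CUBIC)[:,:,::-1].copy()
for R,a in ((119.5,-7.3),(119.5,-6),(121.5,-7.3),(117.5,-7.3)):
    a=np.radians(a);X=PV+R*np.array([np.sin(a),np.cos(a)]);print(R,X.round(1),((proj(p,[*X,55])+.5-[x0,y0])*14).round())
w=cv2.cvtColor(p['pixels'],cv2.COLOR_RGB2HSV);m=((w[...,0]<8)|(w[...,0]>172))&(w[...,1]>130);m[:y0]=0;m[y0+45:]=0;m[:,:x0]=0;m[:,x0+55:]=0
v,u=np.nonzero(m);print((u.min()-x0)*14,(u.max()+1-x0)*14,(v.min()-y0)*14,(v.max()+1-y0)*14)
# projected ring outline for centre (119.5,-7.3) drawn in green
a=np.radians(-7.3);X=PV+119.5*np.array([np.sin(a),np.cos(a)])
for r in (8,13):
    for t in np.linspace(0,2*np.pi,60):
        q=(proj(p,[X[0]+r*np.cos(t),X[1]+r*np.sin(t),55])+.5-[x0,y0])*14;cv2.circle(c,tuple(int(k) for k in q),1,(0,255,0),-1)
cv2.imwrite('pics/s8.png',c)
E
```

```text
119.5 [527.1 -40.2] [479. 337.]
119.5 [529.8 -39.9] [470. 345.]
121.5 [526.9 -38.2] [487. 342.]
117.5 [527.4 -42.2] [470. 332.]
280 546 238 378
```

View pics/s8.png

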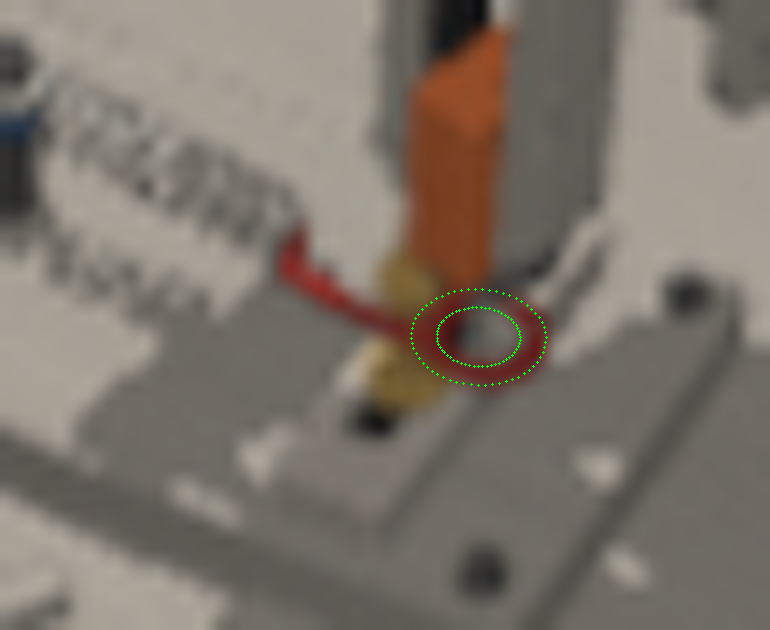

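The hook is seated: the post passes through the hook at (405,330), the ring matches my prediction (119.5 mm, -7.3°) within about 1 mm, and the shaft is inside it. Move 1 mm inward and lift slowly.

```bash
python3 -m crank '[{"offset":[0.0002,-0.001,0],"spin":0},{"offset":[0.0002,-0.001,0],"spin":0},{"offset":[0.0002,-0.001,0.001],"spin":0},{"offset":[0.0002,-0.001,0.002],"spin":0},{"offset":[0.0002,-0.001,0.003],"spin":0},{"offset":[0.0002,-0.001,0.004],"spin":0},{"offset":[0.0002,-0.001,0.005],"spin":0},{"offset":[0.0002,-0.001,0.006],"spin":0}]'
python3 -c "
from h import *
feel(3)"
```

```text
clock: 22.03
eef_pos: [527.1, -40.0, 94.0]
eef_rot: [3.136, -0.017, 0.001]
wrist_force: [0.2, 0.3, -0.9]
finger_gap: 17.9
t 22.1333 pos [527.2 -40.   94.1] rot [ 3.135e+00 -1.700e-02  1.000e-03] F [-0.1  -0.23 -0.97] R 119.7 ang -7.25 pull 0.21 side(+x) -0.12 M [ 0.03 -0.   -0.05]
```

```bash
python3 -m crank '[{"offset":[0,0,0.002],"spin":0},{"offset":[0,0,0.004],"spin":0},{"offset":[0,0,0.006],"spin":0},{"offset":[0,0,0.008],"spin":0},{"offset":[0,0,0.01],"spin":0},{"offset":[0,0,0.012],"spin":0},{"offset":[0,0,0.014],"spin":0},{"offset":[0,0,0.016],"spin":0}]'
python3 -m crank '[{"offset":[0,0,0.02],"spin":0},{"offset":[0,0,0.04],"spin":0},{"offset":[0,0,0.06],"spin":0},{"offset":[0,0,0.08],"spin":0},{"offset":[0,0,0.09],"spin":0},{"offset":[0,0,0.09],"spin":0},{"offset":[0,0,0.09],"spin":0},{"offset":[0,0,0.09],"spin":0}]'
python3 - <<'E'
from h import *
feel(1)
s=manip.read_state();p=manip.camera('wrist');np.savez('w6.npz',px=p['pixels'],pos=s['eef_pos'],rot=s['eef_rot'])
# handle now vs before the pull (w4): brightest-orange outline in the image, to see any tilt in the grip
for px in (np.load('w4.npz')['px'],p['pixels']):
    h=cv2.cvtColor(px,cv2.COLOR_RGB2HSV);m=((h[...,0]>8)&(h[...,0]<17)&(h[...,1]>200)).astype(np.uint8);m[:,:240]=0;m[:,285:]=0;m[:205]=0;m[295:]=0
    c=max(cv2.findContours(m,0,1)[0],key=cv2.contourArea);print(cv2.minAreaRect(c),cv2.contourArea(c),cv2.boundingRect(c))
for k in ['eye','spring_end']:
    for d in manip.search_frame(p,k)[:2]: print(k,np.round(d['location'],1),round(d['conf'],2))
E
```

```text
clock: 22.85
eef_pos: [527.2, -40.0, 110.2]
eef_rot: [3.136, -0.017, 0.001]
wrist_force: [0.6, 1.0, -0.8]
finger_gap: 17.6
clock: 23.52
eef_pos: [526.7, -39.9, 198.9]
eef_rot: [3.136, -0.015, 0.001]
wrist_force: [-0.2, -0.2, -1.7]
finger_gap: 18.2
t 23.5167 pos [526.7 -39.9 198.9] rot [ 3.136e+00 -1.500e-02  1.000e-03] F [-0.19 -0.17 -1.73] R 119.8 ang -7.49 pull 0.14 side(+x) -0.21 M [0.01 0.04 0.03]
((261.5, 252.5), (75.0, 33.0), 90.0) 2261.5 (245, 215, 34, 76)
((261.5, 252.5), (75.0, 33.0), 90.0) 2258.5 (245, 215, 34, 76)
eye [533.1 -47.8  57. ] 0.66
eye [ 545.4 -138.8   20.7] 0.45
spring_end [532.  -46.2  57.1] 0.69
```

The handle outline in the grip is the same as before the pull, so it hasn't tilted. Carry the puller back to the holder.

```bash
python3 -m crank '[{"offset":[-0.003,0.03,0],"spin":4},{"offset":[-0.006,0.065,0],"spin":8},{"offset":[-0.009,0.1,0],"spin":12},{"offset":[-0.012,0.14,0],"spin":16},{"offset":[-0.015,0.18,0],"spin":20},{"offset":[-0.018,0.22,0],"spin":24},{"offset":[-0.021,0.26,0],"spin":28},{"offset":[-0.024,0.29,0],"spin":31.2}]'
python3 -m crank '[{"offset":[0,0.01,0],"spin":0},{"offset":[0,0.02,0],"spin":0},{"offset":[0,0.02,0],"spin":0},{"offset":[0,0.02,-0.03],"spin":0},{"offset":[0,0.02,-0.05],"spin":0},{"offset":[0,0.02,-0.07],"spin":0},{"offset":[0,0.02,-0.07],"spin":0},{"offset":[0,0.02,-0.07],"spin":0}]'
```

```text
clock: 24.38
eef_pos: [502.1, 252.9, 198.9]
eef_rot: [3.136, -0.015, 0.55]
wrist_force: [0.5, -0.3, -0.7]
finger_gap: 17.9
clock: 25.05
eef_pos: [502.3, 271.5, 128.8]
eef_rot: [3.136, -0.014, 0.548]
wrist_force: [-0.7, 0.2, -0.7]
finger_gap: 17.7
```

```bash
python3 -m crank '[{"offset":[0,-0.001,-0.008],"spin":0},{"offset":[0,-0.001,-0.016],"spin":0},{"offset":[0,-0.001,-0.024],"spin":0},{"offset":[0,-0.001,-0.032],"spin":0},{"offset":[0,-0.001,-0.042],"spin":0},{"offset":[0,-0.001,-0.052],"spin":0},{"offset":[0,-0.001,-0.06],"spin":0},{"offset":[0,-0.001,-0.06],"spin":0}]'
python3 -m crank '[{"offset":[0,0,-0.004],"spin":0},{"offset":[0,0,-0.008],"spin":0},{"offset":[0,0,-0.011],"spin":0},{"offset":[0,0,-0.0125],"spin":0},{"offset":[0,0,-0.0135],"spin":0},{"offset":[0,0,-0.014],"spin":0},{"offset":[0,0,-0.014],"spin":0},{"offset":[0,0,-0.014],"spin":0}]'
```

```text
clock: 25.72
eef_pos: [501.5, 270.2, 66.6]
eef_rot: [3.136, -0.011, 0.548]
wrist_force: [-0.3, -0.2, -1.8]
finger_gap: 18.0
clock: 26.38
eef_pos: [501.5, 270.2, 54.2]
eef_rot: [3.136, -0.011, 0.548]
wrist_force: [-8.1, -3.8, 15.8]
finger_gap: 17.8
```

The collar is down (contact at z = 54.2, as at the start). Relieve the pressure, then open.

```bash
python3 -m crank '[{"offset":[0,0,0.0004],"spin":0},{"offset":[0,0,0.0004],"spin":0},{"offset":[0,0,0.0004],"spin":0},{"offset":[0,0,0.0004],"spin":0},{"offset":[0,0,0.0004],"spin":0},{"offset":[0,0,0.0004],"spin":0},{"offset":[0,0,0.0004],"spin":0},{"offset":[0,0,0.0004],"spin":0}]'
python3 -m crank '[{"offset":[0,0,0],"spin":0},{"offset":[0,0,0],"spin":0},{"offset":[0,0,0],"spin":0},{"offset":[0,0,0],"spin":0},{"offset":[0,0,0],"spin":0},{"offset":[0,0,0],"spin":0},{"offset":[0,0,0],"spin":0},{"offset":[0,0,0],"spin":0}]' 0.5
python3 -m crank '[{"offset":[0,0,0],"spin":0},{"offset":[0,0,0],"spin":0},{"offset":[0,0,0],"spin":0},{"offset":[0,0,0.02],"spin":0},{"offset":[0,0,0.05],"spin":0},{"offset":[0,0,0.08],"spin":0},{"offset":[0,0,0.11],"spin":0},{"offset":[0,0,0.13],"spin":0}]' 0.5
python3 -m crank '[{"offset":[-0.01,-0.01,0.02],"spin":0},{"offset":[-0.02,-0.02,0.03],"spin":0},{"offset":[-0.02,-0.02,0.03],"spin":0},{"offset":[-0.02,-0.02,0.03],"spin":0},{"offset":[-0.02,-0.02,0.03],"spin":0},{"offset":[-0.02,-0.02,0.03],"spin":0},{"offset":[-0.02,-0.02,0.03],"spin":0},{"offset":[-0.02,-0.02,0.03],"spin":0}]'
python3 - <<'E'
from h import *
s=manip.read_state();p=manip.camera('wrist');px=p['pixels']
hsv=cv2.cvtColor(px,cv2.COLOR_RGB2HSV);m=(hsv[...,0]<20)&(hsv[...,1]>150)&(hsv[...,2]>160);m[:100]=0;m[240:]=0;m[:,:190]=0;m[:,330:]=0
n,l,st,ce=cv2.connectedComponentsWithStats(m.astype(np.uint8));i=1+st[1:,4].argmax();v,u=np.nonzero(l==i)
X=np.array([wz(s['eef_pos'],s['eef_rot'],a,b,92)[:2] for a,b in zip(u,v)],np.float32);print(len(u),cv2.minAreaRect(X))
t=manip.camera('top');q=manip.camera('scene')
r=lambda i,x,y,w,h:cv2.resize(i[y:y+h,x:x+w],(400,300),interpolation=cv2.INTER_CUBIC)
cv2.imwrite('pics/f.png',np.vstack([np.hstack([cv2.resize(px,(400,300)),r(t['pixels'],245,160,88,66)]),np.hstack([r(q['pixels'],320,190,120,90),r(q['pixels'],205,160,88,66)])])[:,:,::-1])
E
```

```text
clock: 27.05
eef_pos: [501.5, 270.2, 54.6]
eef_rot: [3.136, -0.011, 0.548]
wrist_force: [-0.8, 0.3, -0.9]
finger_gap: 18.0
clock: 27.72
eef_pos: [501.5, 270.2, 54.5]
eef_rot: [3.136, -0.011, 0.548]
wrist_force: [-0.1, 0.4, 0.4]
finger_gap: 46.9
clock: 28.38
eef_pos: [502.0, 270.4, 187.6]
eef_rot: [3.136, -0.014, 0.548]
wrist_force: [-0.0, -0.6, 0.9]
finger_gap: 47.0
clock: 29.05
eef_pos: [482.0, 250.6, 216.9]
eef_rot: [3.136, -0.013, 0.548]
wrist_force: [-0.4, -0.9, -0.4]
finger_gap: 46.9
490 ((502.0121765136719, 268.4906921386719), (31.624591827392578, 15.73132038116455), 31.323497772216797)
```

View pics/f.png

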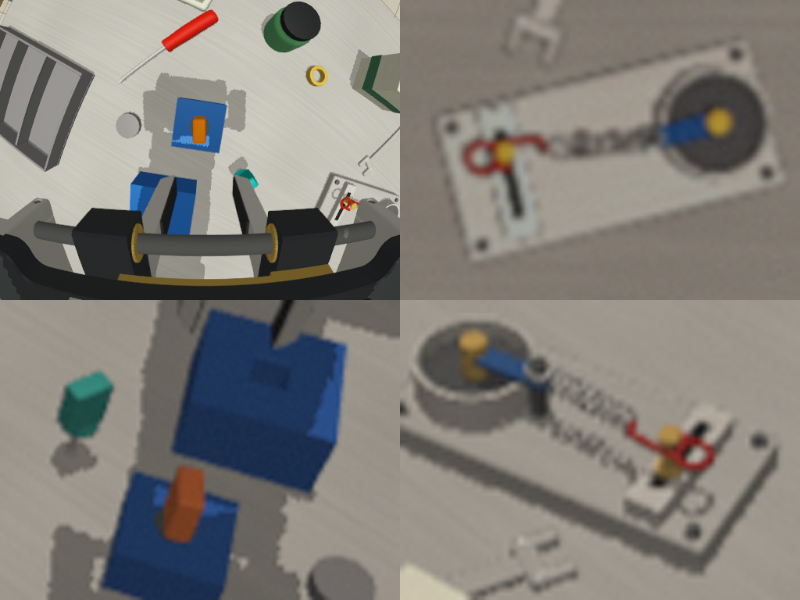

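The puller stands upright in the small holder, let go (bottom left 185,505). The red hook hangs on the post with the spring stretched (top right 500,152; bottom right 670,450). Nothing else has moved. Hand in.

```bash
python3 -c "
from h import *
print(manip.sign_off())"
```

```text
the job is handed in; nothing more can be done
None
```

The spring is hooked on the anchor post and the orange puller is back in the small blue holder. I handed the job in at about 29 s of the 72 s allowed; no verdict is reported.

**What I did:**
- I took the puller from the smaller holder at 50 N grip and put its button into the eye without any contact force.
- I stretched the spring to about 35 mm (7.2 N pull) and swung it until I felt the post at 2.5 N side force.
- I then let it back slowly. The pull on the puller fell from 5.0 N to 0, so the hook had taken the load at about 21 mm stretch by geometry. The button lifted out freely.

**Last checks:**
- The final pictures show the hook on the post with the spring still stretched, and the puller upright, released and clear of the gripper.
- The handle is at (502.0, 268.5) mm, against (501.8, 269.7) mm for the holder's centre, with its yaw unchanged at 31°.
- The bystanders in view show no movement; I judged that by eye and did not measure it.

**What went wrong or disagreed:**
- My first move was refused because I left out "spin". One approach stopped 5 mm short, and I corrected it before going down.
- Setting the puller down pressed the collar on the holder with about 16 N for a moment; I relieved that before opening the gripper.
- The trained network placed the seated eye about 10 mm from my estimate. My ring overlay on the scene picture matched within about 1 mm, so I went by that.

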